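# Take the red basket off its deep hook and stand it on the scale

### The arm

A 7-joint arm with a two-finger parallel gripper is mounted at the origin on the work surface. World frame = base frame: x ahead of the robot, y to its left, z up, the work surface at z = 0. Lengths are in mm, angles in rad, forces in N, time in s.
With the tool pointing down it reaches from about 400 to 875 mm from the base axis. Payload 4.4 kg.
Tool frame: the origin (TCP) lies midway between the tips of the shut fingers; the grasp point (between the pads) lies 19 mm behind it (ctrl.pinch_z is the distance from the TCP to the grasp point, in mm); z points along the fingers, y is the line along which they close (so a half turn about z gives the same grasp; the last joint's range is limited). The gripper opens to 85 mm and grips with 20 to 120 N. Pads are 22 mm wide; open, the fingers measure 114 mm over their backs; the gripper's body (76 mm by 85 mm) begins 54 mm behind the grasp point. The pads swing forward as they close: fully open they stand 13 mm farther back than shut.
Start: joints at [1.1, 0.628, 0.038, 1.517, -0.027, 0.996, -0.02], TCP at [256.021, -597.471, 231.313] pointing down, gripper open.
Joint ranges: [-3.06, 3.06], [-0.37, 2.12], [-1.25, 1.32], [0.18, 2.47], [-1.1, 4.24], [0.23, 1.98], [-2.94, 2.94]. Speed limits (rad/s): [2.57, 2.57, 3.14, 3.14, 3.14, 3.14, 3.14].

### API

Orientations are given as [roll, pitch, yaw] about the fixed x, y, z axes, in that order (R = Rz(yaw) Ry(pitch) Rx(roll)).
In Python, from cell import read_state, cams, order, ctrl gives the robot as it stands.
- The arm moves only by the tool move_arm, never from a script. Its argument "targets" is text: rows parted by semicolons, each of 7 numbers parted by spaces: the gripper's target within -1 to 1 (fully open at 1, half-way at 0, shut at -1), then the shift along the tool's x, y, z in cm, then the turn, a rotation vector about the tool's x, y, z in degrees. A call has 1 to 5 rows; each row shifts and turns the commanded pose from where the row before left it, along the tool's axes as they then stand; what a row does not reach is not made up. A row lasts 1/12 s, in which the tool goes at most 41.7 mm and 7.16 degrees, less where a joint would pass 70% of its speed; a pose out of reach is approached as far as the arm can. A call with a gripper value outside its range is refused whole. The fingers move at their own pace and stop on an object; the grip force is fixed at half the most. Time passes only in rows, so rows that do not move let the fingers close. It gives the time, the measured TCP pose, the force, the opening and the grip force at its end, in the units of the state.
- read_state(): the state, without advancing time (a new reading comes with each control period).
- cams.get_image(name): name is "side" or "top" or "wrist"; returns a dict with "color" (420x560x3 uint8, red, green, blue), "fovy" (degrees; the focal length in pixels is half the picture's height over the tangent of half this angle, whatever the lens; pixels are square), "cx", "cy" (the principal point, pixels), "rvec" (rotation vector, rad) and "tvec" (3), from world to camera coordinates, as OpenCV has them. Camera axes: x right, y down, z forward; pixel columns grow to the right and rows downward; lengths in mm; the calibration is good to about 2 mm. A picture is of the moment at which its call begins. There is no depth.
- order.finish_job(): hands the job in; it is judged then, once.
The state is a dict: "clock": time; "qpos": joint angles; "qd": joint speeds; "tau": joint torques, N m; "eef_pos": TCP position; "tool_rot": TCP orientation; "force": force on the tool from outside, world axes, zero at the start; "torque": the same for the moment, N m; "width": finger opening in mm; "gripper_force": force on a finger pad.
Only numpy, scipy, OpenCV 4.12 (cv2) and the standard library are available. Lean on these libraries where they do the work, as an engineer would, in place of code of your own. Each camera call takes 0.05 s, during which the arm holds its last target. There are 200 camera calls.

### The job

At the food pantry's packing table, take the red wire basket down by its grip: lift it up past the tips of its deep upturned hook, then draw it out, and stand it upright on the middle of the bench scale's platform, set down gently rather than dropped, ready to be filled and weighed. Leave the blue basket hanging where it is.

Things in the scene. Friction and masses are not known exactly. Their poses are not given: they have to be found in the camera images.
- red_grip (a point): Centre of the red basket's red grip, 20 x 64 x 24 mm (x, y, z), midway along the steel bail's top bar (8 mm rod along y, on the hook prongs 50 mm either side of the grip). Red wire basket: rigid, empty, 250 g, 110 (x) x 140 (y) mm; underside 185 mm and rim 120 mm below this point. Bail fixed, upright, 140 mm wide. x points to the hook's back, z up; both x sides of the grip are free.
- blue_grip (a point): Centre of the blue basket's blue grip. The same kind of basket as the red one, hanging on a stand of its own like the red one's; it stays there.
- red_hook (a point): Midpoint between the tops of the red stand's two upturned prong tips (10 mm rods, 90 mm gap; fixed). Open to -x (towards the robot) and up. The hanging grip is 30 mm behind (+x) and 41 mm below; uprights 108 mm behind. The bar clears the tips after a 45 mm rise; at 105 mm the rim meets the prongs from below, so lift 60 to 85 mm, then 110 mm or more along -x frees the whole basket.
- platform (a point): Centre of the top face of the bench scale's aluminium platform, 220 x 220 mm, 52 mm above the table. The scale is fixed and rigid: grey body 250 (x) x 230 (y) mm, low black display on its -x side. z up.
Not all that is in view belongs to the job. There is more than one size of the part that bears red_grip; the job needs the larger.

How it is judged:
By the outcome, as a careful person would: the job done as asked, in the order asked, and still so for the second after the job is handed in, with the robot touching nothing.
It also fails if it takes over 48 s, if anything falls off the work surface, if the arm or the gripper's body presses on something with over 40 N, if the wrist force passes 120 N, or if a joint passes its speed limit or range.

## Working session

There is one attempt and no reset: what is moved stays moved. The work goes in short steps, Python scripts to look and compute and a tool call to move; the robot and the scene stay as the last step left them, time stands still between calls to the robot, and variables do not carry over. Pictures are saved under pics/ and viewed, at most 10 in all, crops included, and the job is handed in when it is done.

Besides the shell and the picture viewer there is one more tool, called after "Emit:" in YAML: its name, and indented under it one key for each argument. move_arm: Moves the arm, as the interface text tells. Its arguments: {"type":"object","properties":{"targets":{"type":"string"}},"required":["targets"]}

```bash
mkdir -p pics; ls; python3 - <<'E'
from cell import read_state, cams
import cv2,numpy as np
for n in ("side","top"):
    d=cams.get_image(n); cv2.imwrite(f"pics/{n}0.png",d["color"][:,:,::-1])
    R=cv2.Rodrigues(np.array(d["rvec"],float))[0]; print(n,d["fovy"],d["cx"],d["cy"],(-R.T@np.array(d["tvec"],float).ravel()).round(),R.round(2).tolist())
s=read_state();print(s)
E
```

```text
pics
side 53.25043227831569 281.0867521631939 215.2322718136892 [-218.  720.  940.] [[-0.76, -0.65, -0.02], [-0.35, 0.44, -0.83], [0.54, -0.62, -0.56]]
top 49.88199940183263 275.79010825689835 208.43751029809064 [ 236. -127. 1489.] [[0.02, -1.0, 0.01], [-0.98, -0.02, -0.19], [0.19, -0.01, -0.98]]
{'clock': 0.1, 'qpos': array([ 1.10019698,  0.62925414,  0.03847512,  1.51821665, -0.02702697,
        0.99628691, -0.01999957]), 'qd': array([ 0.00088742, -0.00139949,  0.00164378, -0.00391168, -0.00069067,
       -0.00131457,  0.00151577]), 'tau': array([ 3.38826299e-03, -5.64530432e+01,  1.23070791e+00, -1.93972456e+01,
        1.13196738e-02,  5.43971459e-03, -1.35976853e-05]), 'eef_pos': array([ 255.80509392, -596.9748001 ,  230.49768043]), 'tool_rot': array([-3.13994628e+00,  1.04868151e-05,  4.04761705e-01]), 'force': array([-0.11614535, -0.06788365,  0.34726633]), 'torque': array([-0.02608667, -0.0117805 , -0.00925922]), 'gripper_force': 0.0, 'width': 85.40121078320418}
```

View pics/side0.png

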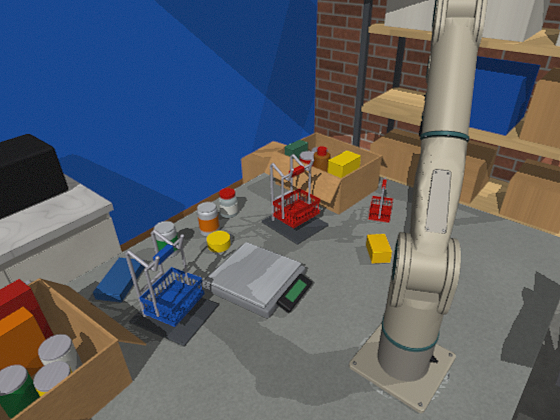

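View pics/top0.png

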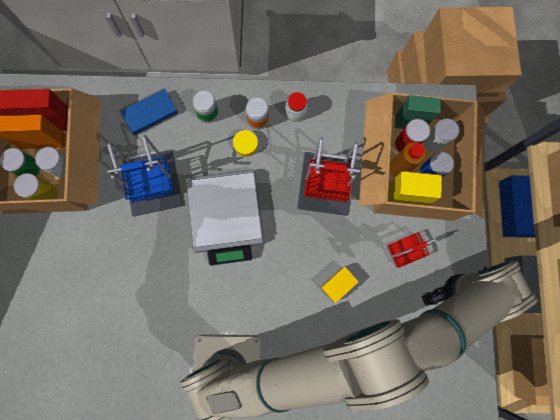

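Side view: the hanging red basket is at about (297,205) with its grip near (296,172), a small red basket is at (381,207), the blue one at (172,295) and the scale at (258,275). Top view: the hanging red basket is at (330,182), the small red one on the table at (410,248), the blue one at (148,180) and the platform at (225,210). There are two red candidates. The hanging one on the hook stand is the larger and fits the description; I'll confirm with one enlarged crop.

```bash
python3 - <<'E'
import cv2,numpy as np
a=cv2.imread("pics/side0.png")[140:260,255:405]; b=cv2.imread("pics/top0.png")[125:275,290:450]
f=lambda i,w,h:cv2.resize(i,(w,h),interpolation=cv2.INTER_CUBIC)
a=f(a,400,320);b=f(b,400,375)
# larger: side crop of basket and top crop, both 5x
a=f(cv2.imread("pics/side0.png")[145:245,262:342],400,500)
b=f(cv2.imread("pics/top0.png")[130:230,290:370],400,500)
cv2.imwrite("pics/crop0.png",np.hstack([a,b]))
E
```

```text
(no output)
```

View pics/crop0.png

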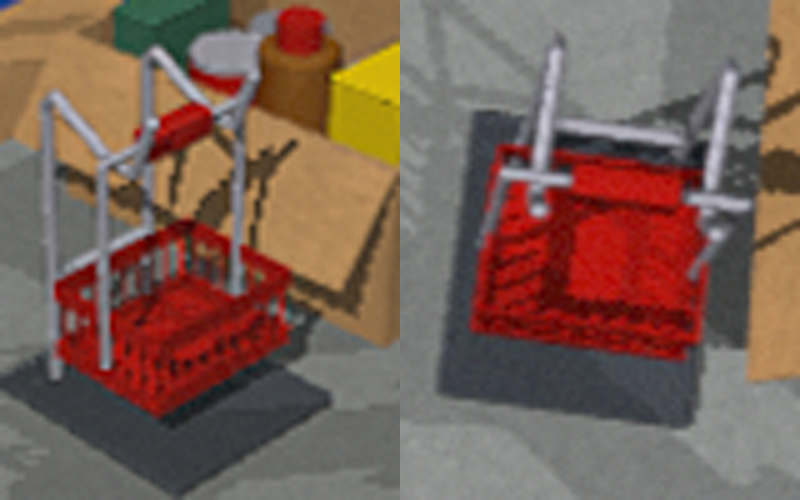

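The crop confirms it. The left half (side view) shows the large red basket hanging by its bail, with its grip at about (297,171) and prong tips at about (292,169) and (312,160). The right half (top view) shows the grip at about (336,167) and prong tips at (318,172) and (353,177). This is the larger basket, and the one at (410,248) is the small decoy. Next I triangulate the grip, the prong tips and the platform.

```bash
cat > h.py <<'E'
import cv2,numpy as np
from cell import cams
def cam(d):
    R=cv2.Rodrigues(np.array(d["rvec"],float))[0]; t=np.array(d["tvec"],float).reshape(3,1)
    f=210/np.tan(np.radians(d["fovy"]/2)); K=np.array([[f,0,d["cx"]],[0,f,d["cy"]],[0,0,1]]); return K,R,t
def tri(c1,p1,c2,p2):
    P=[K@np.hstack([R,t]) for K,R,t in (c1,c2)]
    X=cv2.triangulatePoints(P[0],P[1],np.array(p1,float).reshape(2,1),np.array(p2,float).reshape(2,1)); return (X[:3]/X[3]).ravel()
def proj(c,X): K,R,t=c; x=K@(R@np.reshape(X,(3,1))+t); return (x[:2]/x[2]).ravel()
def plane(c,p,z):
    K,R,t=c; C=(-R.T@t).ravel(); r=R.T@np.linalg.inv(K)@[p[0],p[1],1]; return C+r*(z-C[2])/r[2]
E
python3 - <<'E'
from h import *
I={n:cams.get_image(n) for n in("side","top")}; S,T=cam(I["side"]),cam(I["top"])
print("grip",tri(S,(296.8,171.4),T,(335.6,166.6)).round(1))
L=tri(S,(292.4,168.9),T,(317.6,171.8)); Rr=tri(S,(312.2,159.5),T,(353.2,177.4)); print("tips",L.round(1),Rr.round(1))
def red(im): 
    h=cv2.cvtColor(im,cv2.COLOR_RGB2HSV); return (((h[...,0]<6)|(h[...,0]>174))&(h[...,1]>150)&(h[...,2]>60)).astype(np.uint8)
m=red(I["side"]["color"]); n,l,s,c=cv2.connectedComponentsWithStats(m)
for k in range(1,n):
    if s[k,4]>25: print("side red",s[k],c[k].round(1))
# grip in top: brightest red
h=cv2.cvtColor(I["top"]["color"],cv2.COLOR_RGB2HSV); 
# bar ends
A=tri(S,(283.2,178.5),T,(311,165)); print("bar",A.round(1))
# platform: bright low-saturation blobs
for n_,r in(("side",(200,230,320,330)),("top",(180,165,275,260))):
    im=I[n_]["color"]; hh=cv2.cvtColor(im,cv2.COLOR_RGB2HSV); x0,y0,x1,y1=r
    sub=hh[y0:y1,x0:x1]; mm=((sub[...,1]<40)&(sub[...,2]>165)).astype(np.uint8)
    mm=cv2.morphologyEx(mm,cv2.MORPH_OPEN,np.ones((3,3)))
    cs=max(cv2.findContours(mm,0,2)[0],key=cv2.contourArea)
    ap=cv2.approxPolyDP(cs,0.04*cv2.arcLength(cs,True),True).reshape(-1,2)+[x0,y0]; print(n_,cv2.contourArea(cs),ap.tolist())
a=cv2.resize(I["side"]["color"][235:320,200:315],(460,340),interpolation=2); b=cv2.resize(I["top"]["color"][165:270,180:270],(340,397),interpolation=2)
o=np.zeros((400,800,3),np.uint8); o[:340,:460]=a;o[:397,460:]=b; cv2.imwrite("pics/scale.png",o[...,::-1])
E
```

```text
grip [ 602.1 -312.7  229.1]
tips [ 574.2 -255.5  272. ] [ 562.1 -354.1  271.4]
side red [317 146  10  10  76] [321.4 150.6]
side red [292 166  12  11  79] [297.7 170.3]
side red [382 180   5   8  26] [384.  183.1]
side red [219 188  16  11 140] [226.8 193. ]
side red [273 189  47  39 947] [296.7 209.5]
side red [369 202  23  20 301] [379.6 212.6]
side red [   0  279   53   60 1233] [ 21.9 303.3]
bar [ 604.8 -241.1  230.9]
side 95.5 [[265, 288], [257, 293], [253, 292], [253, 295], [264, 301], [267, 295]]
top 2009.0 [[192, 199], [195, 246], [260, 237], [257, 210], [211, 218], [217, 204]]
```

View pics/scale.png

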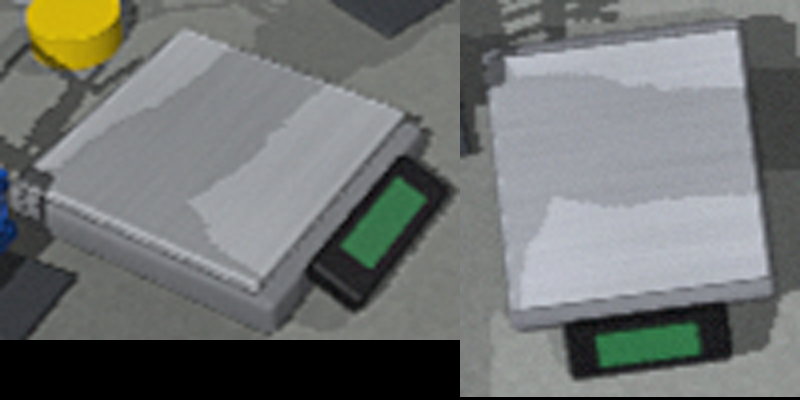

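Left half (side view): the scale platform's corners are at crop (188,30), (42,170), (258,288) and (410,120). Right half (top view): they are at crop (486,60), (742,28), (770,280) and (520,310), and the display is on the -x side. Now I triangulate those corners and start moving towards a spot above the grip.

```bash
python3 - <<'E'
from h import *
S,T=(cam(cams.get_image(n)) for n in("side","top"))
s=[(188,30),(42,170),(258,288),(410,120)]; t=[(742,28),(486,60),(520,310),(770,280)]
P=[]
for a,b in zip(s,t):
    a=(200+a[0]/4,235+a[1]/4); b=(180+(b[0]-460)/3.78,165+b[1]/3.78)
    X=tri(S,a,T,b);P.append(X);print(X.round(1),plane(S,a,52).round(1),plane(T,b,52).round(1))
P=np.array(P);print(P.mean(0).round(1))
print(np.mean([plane(S,(200+a[0]/4,235+a[1]/4),52) for a in s],0).round(1),np.mean([plane(T,(180+(b[0]-460)/3.78,165+b[1]/3.78),52) for b in t],0).round(1))
E
```

```text
[630.7 -71.3  42.2] [620.1 -63.1  52. ] [629. -71.  52.]
[587.4 143.4  60. ] [585.9 135.1  52. ] [595.3 149.4  52. ]
[381.4 111.3  38.7] [373.2 120.6  52. ] [379.5 108.7  52. ]
[ 409.8 -101.2   39.5] [399.8 -90.4  52. ] [ 409.3 -100.8   52. ]
[502.3  20.6  45.1]
[494.7  25.6  52. ] [503.3  21.6  52. ]
```

Emit:
move_arm:
  targets: "1 0 0 -2.4 0 0 -6;1 0 0 -2.4 0 0 -6;1 0 0 -2.4 0 0 -6;1 0 0 -2.4 0 0 -6;1 0 0 -2.4 0 0 -6"

```text
clock: 0.72
eef_pos: [255.8, -597.3, 352.4]
tool_rot: [-3.141, 0.0, 0.933]
force: [0.7, -0.8, 0.6]
width: 85.3
gripper_force: 0.0
```

Emit:
move_arm:
  targets: "1 0 0 0 0 0 -6;1 0 0 0 0 0 -6;1 0 0 0 0 0 -6;1 0 0 0 0 0 -6;1 0 0 0 0 0 -6"

```text
clock: 1.13
eef_pos: [255.9, -597.4, 351.3]
tool_rot: [-3.141, -0.0, 1.457]
force: [-0.8, -0.8, 0.5]
width: 85.5
gripper_force: 0.0
```

```bash
python3 - <<'E'
from h import *
from cell import read_state
S,T=(cam(cams.get_image(n)) for n in("side","top"))
print("upright tops",tri(S,(272,164.4),T,(321,138)).round(),tri(S,(292,155.5),T,(356.5,143)).round())
s=read_state();print(s["clock"],s["eef_pos"].round(1),s["tool_rot"].round(3),s["qpos"].round(2))
E
```

```text
upright tops [ 680. -268.  250.] [ 669. -370.  249.]
1.2333 [ 255.8 -597.4  351.2] [ 3.141 -0.     1.452] [ 1.25  0.54 -0.23  1.34  0.12  1.27  0.9 ]
```

Emit:
move_arm:
  targets: "1 2.9 2.7 0 0 0 0;1 2.9 2.7 0 0 0 0;1 2.9 2.7 0 0 0 0;1 2.9 2.7 0 0 0 0;1 2.9 2.7 0 0 0 0"

```text
clock: 1.65
eef_pos: [408.3, -468.2, 351.4]
tool_rot: [3.141, 0.0, 1.448]
force: [1.3, 0.3, -0.3]
width: 85.2
gripper_force: 0.0
```

Emit:
move_arm:
  targets: "1 2.9 2.7 0 0 0 0;1 2.9 2.7 0 0 0 0;1 2.9 2.7 0 0 0 0;1 2.9 2.7 0 0 0 0;1 2.9 2.7 0 0 0 0"

```text
clock: 2.07
eef_pos: [559.7, -340.1, 351.4]
tool_rot: [3.142, 0.0, 1.448]
force: [0.2, -0.9, -0.1]
width: 85.3
gripper_force: 0.0
```

```bash
python3 - <<'E'
from h import *
from cell import read_state
d=cams.get_image("wrist"); W=cam(d); cv2.imwrite("pics/w1.png",d["color"][...,::-1])
s=read_state();print(s["clock"],s["eef_pos"].round(1),s["tool_rot"].round(3))
K,R,t=W;print((-R.T@t).ravel().round(1),R.round(2).tolist(),proj(W,(600,-311,230)).round(),proj(W,(568,-305,272)).round())
E
```

```text
2.1167 [ 567.5 -330.3  351.1] [ 3.136 -0.008  1.461]
[ 568.1 -268.4  493.2] [[0.99, -0.12, -0.0], [-0.12, -0.95, 0.29], [-0.04, -0.29, -0.96]] [324. 163.] [285. 169.]
```

View pics/w1.png

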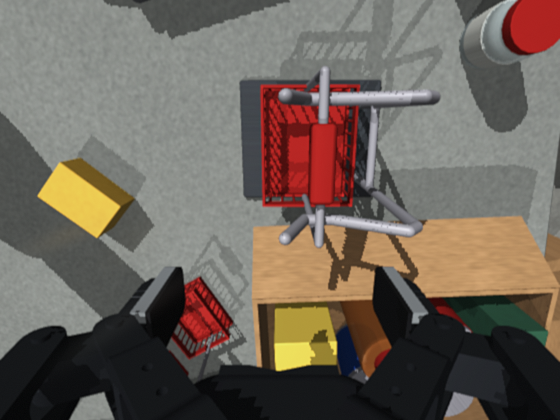

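The wrist view shows the red grip at about (322,163), with bar ends at (323,72) and (319,243). The prong tips are at (286,96) and (287,238). This agrees with the prediction.

```bash
python3 - <<'E'
from h import *
from cell import read_state
d=cams.get_image("wrist"); W=cam(d); T=cam(cams.get_image("top"))
h=cv2.cvtColor(d["color"],cv2.COLOR_RGB2HSV); print(d["color"][163,300:346:3,0].tolist(), d["color"][115:215:4,322,0].tolist())
for p in((322,163),(323,72),(319,243)): print(plane(W,p,230).round(1))
print("tri",tri(W,(322,163),cam(cams.get_image("side")),(297.2,170.9)).round(1),tri(W,(286,96),T,(317.6,171.8)).round(1),tri(W,(287,238),T,(353.2,177.4)).round(1))
s=read_state();p=s["eef_pos"];y=s["tool_rot"][2];print(p,y)
E
```

```text
[108, 168, 184, 186, 183, 182, 179, 179, 143, 69, 98, 136, 121, 162, 38, 121] [170, 83, 110, 141, 186, 102, 121, 180, 179, 178, 178, 178, 176, 176, 175, 172, 169, 165, 161, 157, 154, 149, 143, 139, 134]
[ 606.5 -299.4  230. ]
[ 612.3 -230.8  230. ]
[ 598.8 -369.2  230. ]
tri [ 598.7 -304.4  235.5] [ 577.4 -252.4  270.2] [ 571.8 -362.1  230.2]
[ 559.43782424 -339.96471234  350.93234629] 1.4528841504290937
```

Emit:
move_arm:
  targets: "1 1.7 1.8 2.5 0 0 0;1 1.65 1.8 2.5 0 0 0;1 0 0 0 0 0 0;1 0 0 0 0 0 0;1 0 0 0 0 0 0"

```text
clock: 2.68
eef_pos: [597.1, -314.7, 301.6]
tool_rot: [-3.141, 0.002, 1.449]
force: [-0.5, 0.1, 0.4]
width: 85.4
gripper_force: 0.0
```

```bash
python3 - <<'E'
from h import *
from cell import read_state
d=cams.get_image("wrist"); W=cam(d); s=read_state(); print(s["eef_pos"].round(1),s["tool_rot"].round(3))
for n,X in(("grip",(599,-311,230)),("tip+",(574,-255,272)),("tip-",(562,-354,272)),("tcp",s["eef_pos"])): print(n,proj(W,X).round(1))
cv2.imwrite("pics/w2.png",d["color"][...,::-1])
E
```

```text
[ 597.2 -315.   302.2] [3.141e+00 2.000e-03 1.448e+00]
grip [281.8 216.5]
tip+ [222.3 145.6]
tip- [230.9 310.6]
tcp [280.3 270.3]
```

View pics/w2.png

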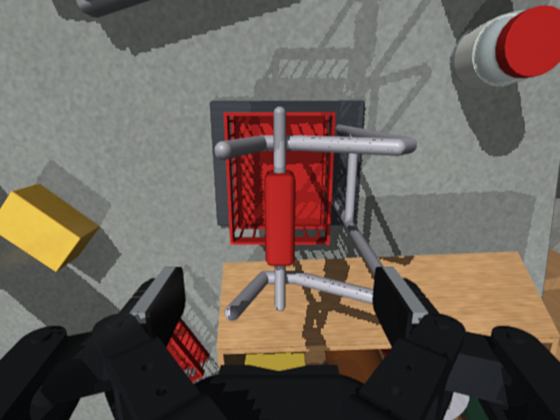

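The wrist view shows the grip centred at (280,218) against a predicted (282,216), and prong tips at (222,148) and (232,312). The bar runs along image columns, so the yaw is aligned. Grip ≈ (598,-312,230). I descend between the prongs.

Emit:
move_arm:
  targets: "1 0.2 0.1 2.5 0 0 0;1 0.1 0 2.5 0 0 0;1 0 0 2.3 0 0 0;1 0 0 1.3 0 0 0;1 0 0 0 0 0 0"

```text
clock: 3.15
eef_pos: [596.9, -311.1, 213.2]
tool_rot: [-3.137, -0.0, 1.449]
force: [0.0, 0.2, -0.5]
width: 85.2
gripper_force: 0.0
```

Emit:
move_arm:
  targets: "-1 0 0 0 0 0 0;-1 0 0 0 0 0 0;-1 0 0 0 0 0 0;-1 0 0 0 0 0 0;-1 0 0 0 0 0 0"

```text
clock: 3.57
eef_pos: [600.0, -309.9, 216.5]
tool_rot: [3.14, 0.001, 1.452]
force: [-0.8, -0.1, 0.5]
width: 25.8
gripper_force: 0.0
```

Emit:
move_arm:
  targets: "-1 0 0 0 0 0 0;-1 0 0 0 0 0 0;-1 0 0 0 0 0 0;-1 0 0 0 0 0 0;-1 0 0 0 0 0 0"

```text
clock: 3.98
eef_pos: [600.0, -309.9, 216.3]
tool_rot: [3.14, 0.001, 1.452]
force: [-0.8, -0.0, 5.5]
width: 19.2
gripper_force: 59.8
```

Emit:
move_arm:
  targets: "-1 0 0 -0.8 0 0 0;-1 0 0 -1.6 0 0 0;-1 0 0 -1.8 0 0 0;-1 0 0 -1.8 0 0 0;-1 0 0 -1.2 0 0 0"

```text
clock: 4.4
eef_pos: [599.7, -309.5, 288.5]
tool_rot: [3.141, -0.0, 1.452]
force: [0.5, 0.4, -2.3]
width: 18.9
gripper_force: 58.9
```

Emit:
move_arm:
  targets: "-1 0 0 0 0 0 0;-1 0 0 0 0 0 0;-1 0 0 0 0 0 0"

```text
clock: 4.65
eef_pos: [598.7, -309.3, 285.8]
tool_rot: [-3.139, -0.001, 1.452]
force: [-0.7, -0.6, -2.8]
width: 19.2
gripper_force: 58.8
```

```bash
python3 - <<'E'
from h import *
a=cams.get_image("side");b=cams.get_image("top"); f=lambda i:cv2.resize(i,(400,500),interpolation=2)
d=cams.get_image("wrist")["color"]; cv2.imwrite("pics/lift.png",np.hstack([f(a["color"][130:230,262:342]),cv2.resize(d,(400,500))])[...,::-1])
E
```

```text
(no output)
```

View pics/lift.png

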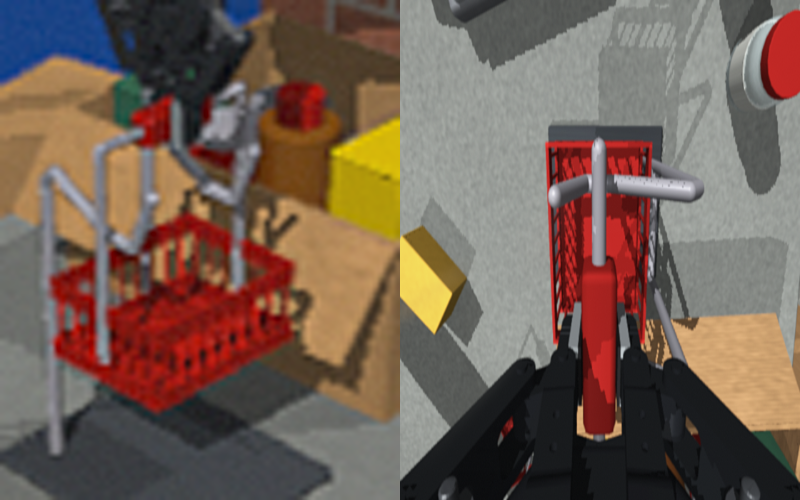

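The basket is lifted level: the bar is above the prong tips and the rim is still below the prongs. I draw it out along the hook's -x.

Emit:
move_arm:
  targets: "-1 0 -1.5 0 0 0 0;-1 0 -2.5 0 0 0 0;-1 0 -3 0 0 0 0;-1 0 -3 0 0 0 0;-1 0 -3 0 0 0 0"

```text
clock: 5.22
eef_pos: [468.8, -293.8, 286.5]
tool_rot: [-3.14, -0.001, 1.452]
force: [0.4, -1.0, -2.9]
width: 19.0
gripper_force: 59.1
```

Emit:
move_arm:
  targets: "-1 0 -1 0 0 0 0;-1 0 0 0 0 0 0;-1 0 0 0 0 0 0"

```text
clock: 5.47
eef_pos: [460.9, -293.3, 287.5]
tool_rot: [3.14, 0.0, 1.451]
force: [0.4, 0.4, -2.9]
width: 18.9
gripper_force: 59.1
```

```bash
python3 - <<'E'
from h import *
d=cams.get_image("top"); T=cam(d); sub=d["color"][155:275,170:280].astype(int)
m=((sub[...,2]-sub[...,0]>6)&(sub.sum(2)>330)).astype(np.uint8)
m=cv2.morphologyEx(cv2.morphologyEx(m,cv2.MORPH_OPEN,np.ones((3,3))),cv2.MORPH_CLOSE,np.ones((7,7)))
c=max(cv2.findContours(m,0,1)[0],key=cv2.contourArea); b=cv2.boxPoints(cv2.minAreaRect(c))+[170,155]
P=np.array([plane(T,p,52) for p in b]);print(cv2.contourArea(c),b.round(1).tolist(),P.round(1).tolist(),P.mean(0).round(1),[np.linalg.norm(P[i]-P[i-1]).round(0) for i in range(4)])
E
```

```text
4843.0 [[184.3, 178.5], [253.1, 169.6], [262.5, 242.4], [193.7, 251.3]] [[602.9, 158.4, 52.0], [638.4, -65.7, 52.0], [398.6, -102.7, 52.0], [365.6, 114.9, 52.0]] [501.4  26.2  52. ] [np.float64(241.0), np.float64(227.0), np.float64(243.0), np.float64(220.0)]
```

Emit:
move_arm:
  targets: "-1 1.5 0 0 0 0 0;-1 2.5 0 0 0 0 0;-1 3 0 0 0 0 0;-1 3 0 0 0 0 0;-1 3 0 0 0 0 0"

```text
clock: 5.93
eef_pos: [477.8, -162.2, 287.2]
tool_rot: [3.14, -0.001, 1.453]
force: [0.2, -1.0, -2.2]
width: 18.9
gripper_force: 59.2
```

Emit:
move_arm:
  targets: "-1 3 0 0 0 0 0;-1 3 0 0 0 0 0;-1 2 0 0 0 0 0;-1 1 0 0 0 0 0;-1 0 0 0 0 0 0"

```text
clock: 6.35
eef_pos: [488.2, -71.4, 287.4]
tool_rot: [3.141, -0.002, 1.458]
force: [-0.0, -0.3, -1.9]
width: 19.1
gripper_force: 59.2
```

```bash
python3 - <<'E'
from h import *
from cell import read_state
d=cams.get_image("wrist"); W=cam(d); s=read_state(); print(s["eef_pos"].round(1),s["tool_rot"].round(3),s["force"].round(1))
th=np.radians(8);c=np.array([502,22,52]);u=np.array([np.cos(th),np.sin(th),0])*110;v=np.array([-np.sin(th),np.cos(th),0])*110
im=d["color"].copy()
for a,b in((1,1),(1,-1),(-1,-1),(-1,1)): print(a,b,proj(W,c+a*u+b*v).round(1))
cv2.imwrite("pics/w3.png",im[...,::-1])
E
```

```text
[487.6 -74.  287.2] [ 3.141 -0.     1.455] [ 0.3 -1.  -2.8]
1 1 [362.6 -50.9]
1 -1 [396.1 165.2]
-1 -1 [217.3 210.2]
-1 1 [152.7  12.7]
```

View pics/w3.png

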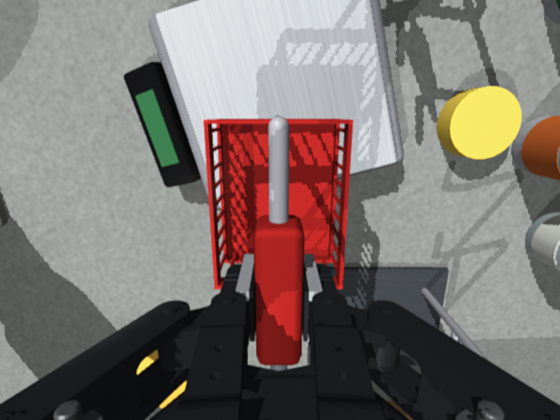

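The wrist view shows the carried basket upright. The platform's visible corners are at (398,160) and (152,14), against predictions of (396,165) and (153,13), so the centre is about (503,23) with a yaw of about 8°.

Emit:
move_arm:
  targets: "-1 1.8 0.1 0 0 0 0;-1 3 0.1 0 0 0 0;-1 3 0.1 0 0 0 0;-1 2 0.1 0 0 0 0;-1 0 0 0 0 0 0"

```text
clock: 6.82
eef_pos: [503.6, 25.8, 287.5]
tool_rot: [3.14, -0.003, 1.456]
force: [0.2, -0.2, -3.1]
width: 19.3
gripper_force: 59.2
```

Emit:
move_arm:
  targets: "-1 0 0 0 0 0 -3;-1 0 0 0 0 0 -5;-1 0 0 0 0 0 -4;-1 0 0 0 0 0 -3;-1 0 0 0 0 0 0"

```text
clock: 7.23
eef_pos: [502.7, 19.5, 287.0]
tool_rot: [-3.141, 0.001, 1.712]
force: [0.1, 0.1, -3.7]
width: 19.0
gripper_force: 59.2
```

```bash
python3 - <<'E'
from h import *
from cell import read_state
# grip height vs TCP: lowest point of basket in the side view, grip by two views
a=cams.get_image("side"); S=cam(a); W=cams.get_image("wrist"); Wc=cam(W); s=read_state(); p=s["eef_pos"]; print(s["clock"],p.round(1),s["tool_rot"].round(3),s["force"].round(1))
h=cv2.cvtColor(a["color"],cv2.COLOR_RGB2HSV); m=(((h[...,0]<6)|(h[...,0]>174))&(h[...,1]>150)&(h[...,2]>50)).astype(np.uint8)
x,y=proj(S,p-[0,0,120]); print("basket mid predicted",x.round(),y.round())
n,l,st,c=cv2.connectedComponentsWithStats(m)
for k in range(1,n):
    if st[k,4]>40 and 180<c[k,0]<320: print(st[k],c[k].round(1))
ys,xs=np.nonzero(m[:, :]); 
th=s["tool_rot"][2]-np.pi/2;u=np.array([np.cos(th),np.sin(th),0]);v=np.array([-u[1],u[0],0])
for g in (15,19):
  for z in(-120,-185): print(g,z,[proj(S,p+[0,0,g+z]+i*55*u+j*70*v).round().tolist() for i,j in((1,-1),(1,1),(-1,1),(-1,-1))])
E
```

```text
7.3333 [502.5  20.2 287.1] [-3.141e+00  1.000e-03  1.709e+00] [-0.4 -0.  -3. ]
basket mid predicted 253.0 241.0
[219 188  16  11 141] [226.7 193. ]
[242 197   9  14  86] [246.8 203.8]
[239 220  26  14 112] [251.  225.8]
[ 225  226   57   46 1340] [254.3 249.8]
15 -120 [[252.0, 220.0], [224.0, 243.0], [255.0, 256.0], [281.0, 230.0]]
15 -185 [[253.0, 236.0], [226.0, 260.0], [256.0, 273.0], [281.0, 247.0]]
19 -120 [[252.0, 219.0], [224.0, 242.0], [255.0, 255.0], [281.0, 229.0]]
19 -185 [[253.0, 235.0], [226.0, 259.0], [256.0, 272.0], [281.0, 246.0]]
```

Emit:
move_arm:
  targets: "-1 0.2 0 1 0 0 0;-1 0 0 1.5 0 0 0;-1 0 0 1.5 0 0 0;-1 0 0 1 0 0 0;-1 0 0 0.5 0 0 0"

```text
clock: 7.75
eef_pos: [500.9, 23.8, 230.5]
tool_rot: [-3.139, -0.0, 1.713]
force: [-0.7, -0.8, -2.9]
width: 19.2
gripper_force: 59.2
```

Emit:
move_arm:
  targets: "-1 0 0 0.2 0 0 0;-1 0 0 0.2 0 0 0;-1 0 0 0 0 0 0"

```text
clock: 8.0
eef_pos: [502.3, 24.2, 228.4]
tool_rot: [3.141, 0.0, 1.714]
force: [0.0, 0.1, -2.3]
width: 19.2
gripper_force: 59.2
```

Emit:
move_arm:
  targets: "-1 0 0 0.1 0 0 0;-1 0 0 0.1 0 0 0;-1 0 0 0 0 0 0"

```text
clock: 8.25
eef_pos: [502.1, 24.2, 226.6]
tool_rot: [3.141, 0.0, 1.714]
force: [-0.3, -0.5, -2.5]
width: 19.1
gripper_force: 59.2
```

Emit:
move_arm:
  targets: "-1 0 0 0.1 0 0 0;-1 0 0 0.1 0 0 0;-1 0 0 0 0 0 0"

```text
clock: 8.5
eef_pos: [501.8, 24.2, 224.2]
tool_rot: [-3.141, 0.0, 1.714]
force: [0.8, 0.0, -2.4]
width: 19.1
gripper_force: 59.2
```

Emit:
move_arm:
  targets: "-1 0 0 0.1 0 0 0;-1 0 0 0 0 0 0;-1 0 0 0 0 0 0"

```text
clock: 8.75
eef_pos: [501.9, 24.2, 223.3]
tool_rot: [-3.141, -0.0, 1.714]
force: [-0.3, -1.2, -3.0]
width: 18.9
gripper_force: 59.2
```

Emit:
move_arm:
  targets: "-1 0 0 0.1 0 0 0;-1 0 0 0 0 0 0;-1 0 0 0 0 0 0"

```text
clock: 9.0
eef_pos: [501.9, 24.2, 222.3]
tool_rot: [-3.142, -0.0, 1.714]
force: [0.3, -0.2, -3.0]
width: 19.1
gripper_force: 59.2
```

Emit:
move_arm:
  targets: "-1 0 0 0.1 0 0 0;-1 0 0 0 0 0 0;-1 0 0 0 0 0 0"

```text
clock: 9.25
eef_pos: [501.9, 24.2, 221.3]
tool_rot: [-3.141, -0.0, 1.714]
force: [0.0, 1.0, -3.4]
width: 19.2
gripper_force: 59.2
```

Emit:
move_arm:
  targets: "-1 0 0 0.1 0 0 0;-1 0 0 0 0 0 0;-1 0 0 0 0 0 0"

```text
clock: 9.5
eef_pos: [501.9, 24.2, 220.3]
tool_rot: [-3.141, -0.0, 1.714]
force: [-0.3, 1.4, -2.3]
width: 18.7
gripper_force: 59.2
```

Emit:
move_arm:
  targets: "-1 0 0 0.1 0 0 0;-1 0 0 0 0 0 0;-1 0 0 0 0 0 0"

```text
clock: 9.75
eef_pos: [502.0, 24.3, 219.8]
tool_rot: [3.141, 0.0, 1.714]
force: [-1.8, 1.0, 2.7]
width: 19.2
gripper_force: 60.0
```

Emit:
move_arm:
  targets: "-1 0 0 0.1 0 0 0;-1 0 0 0 0 0 0;-1 0 0 0 0 0 0"

```text
clock: 10.0
eef_pos: [502.0, 24.3, 219.8]
tool_rot: [3.141, 0.001, 1.714]
force: [-5.2, -0.5, 12.9]
width: 19.1
gripper_force: 61.4
```

Contact is felt at z ≈ 219.8. I unload by 1 mm and release.

Emit:
move_arm:
  targets: "-1 0 0 -0.1 0 0 0;-1 0 0 -0.02 0 0 0;-1 0 0 0 0 0 0"

```text
clock: 10.25
eef_pos: [502.1, 24.3, 219.8]
tool_rot: [3.141, 0.0, 1.714]
force: [-1.6, 0.4, 3.8]
width: 19.2
gripper_force: 60.2
```

Emit:
move_arm:
  targets: "-0.5 0 0 0 0 0 0;-0.2 0 0 0 0 0 0;0.3 0 0 0 0 0 0;1 0 0 0 0 0 0;1 0 0 0 0 0 0"

```text
clock: 10.67
eef_pos: [502.0, 24.1, 219.4]
tool_rot: [-3.142, -0.0, 1.714]
force: [-1.0, 0.3, -0.6]
width: 68.9
gripper_force: 0.0
```

Emit:
move_arm:
  targets: "1 0 0 0 0 0 0;1 0 0 0 0 0 0;1 0 0 0 0 0 0;1 0 0 0 0 0 0;1 0 0 0 0 0 0"

```text
clock: 11.08
eef_pos: [501.9, 24.2, 219.5]
tool_rot: [3.142, 0.0, 1.714]
force: [0.9, 0.0, -0.6]
width: 85.5
gripper_force: 0.0
```

Released. I rise straight up.

Emit:
move_arm:
  targets: "1 0 0 -0.5 0 0 0;1 0 0 -1.5 0 0 0;1 0 0 -2.5 0 0 0;1 0 0 -3 0 0 0;1 0 0 -3 0 0 0"

```text
clock: 11.5
eef_pos: [501.4, 24.3, 325.8]
tool_rot: [-3.141, -0.0, 1.714]
force: [1.4, 0.7, -0.2]
width: 85.3
gripper_force: 0.0
```

Emit:
move_arm:
  targets: "1 0 -2 -2 0 0 0;1 0 -3 0 0 0 0;1 0 -3 0 0 0 0;1 0 -2 0 0 0 0;1 0 0 0 0 0 0"

```text
clock: 11.92
eef_pos: [398.8, 9.2, 344.9]
tool_rot: [-3.139, 0.002, 1.713]
force: [-0.5, 0.5, -0.5]
width: 85.7
gripper_force: 0.0
```

```bash
python3 - <<'E'
from h import *
from cell import read_state
a=cams.get_image("side")["color"];b=cams.get_image("top")["color"];print(read_state()["eef_pos"].round())
cv2.imwrite("pics/end.png",np.hstack([cv2.resize(a[140:340,120:360],(400,333)),cv2.resize(b[90:290,100:340],(400,333))])[...,::-1])
E
```

```text
[403.  10. 345.]
```

View pics/end.png

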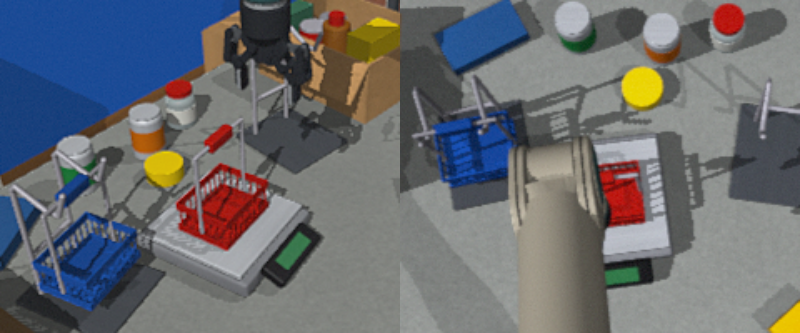

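The closing picture shows the red basket upright and centred on the platform, at about (225,205) in the side half. The blue basket still hangs on its stand and the gripper is clear.

```bash
python3 -c "
from cell import order; print(order.finish_job())"
```

```text
the job is handed in; nothing more can be done
None
```

The red basket was lifted off its hook, drawn out and set down gently, upright in the middle of the scale's platform; the blue basket still hangs, and the job was handed in at about 12 s with the gripper clear (no verdict was returned).

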